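# Seat the sample vial and latch the spectrometer door

## Robot

A 6-joint arm with a two-finger parallel gripper is mounted at the origin on a cart in front of the work surface, level with it; the furniture and walls round the work are solid. World frame = base frame: x ahead of the robot, y to its left, z up, the work surface at z = 0. Lengths are in m, angles in rad, forces in N, time in s.
With the tool pointing down it reaches from about 0.425 to 1.125 m from the base axis. Payload 14.9 kg.
Tool frame: the origin (TCP) lies midway between the tips of the shut fingers; the grasp point (between the pads) lies 19 mm behind it; z points along the fingers, y is the direction in which the jaws open and shut (so a half turn about z gives the same grasp; the last joint's range is limited). The gripper opens to 91 mm and grips with 3 to 60 N. Pads are 32 mm wide; open, the fingers measure 118 mm over their backs; the gripper's body (76 mm by 178 mm) begins 60 mm behind the grasp point.
Start: joints at [1.132, 0.379, 1.734, -0, 1.028, -0.033], TCP at [0.276, 0.643, 0.214] pointing down, gripper open.
Joint ranges: [-2.77, 2.77], [-0.74, 2.19], [0, 2.66], [-1.06, 4.2], [0.31, 2.87], [-3.08, 3.08]. Speed limits (rad/s): [1.89, 1.89, 2.39, 3.14, 3.14, 3.14].

## Interface

Orientations are given as a unit quaternion [w, x, y, z].
In Python, from rig import read_state, viewer, close_job gives the robot as it stands. The module is installed in compiled form; this text tells all that it offers.
- The arm moves only by the tool send_rows, never from a script. Its argument "plan" is a list of rows, each a list of 3 entries, a list of its own where there are three numbers: the shift along the tool's x, y, z in mm, then the turn, a rotation vector about the tool's x, y, z in rad, then the finger opening in mm, from 0 to 91.2. A call has 1 to 5 rows; each row is the pose to reach, as a shift and turn from the pose commanded when the call began, along the tool's axes at that moment; what a row does not reach only later rows make up. A row lasts 1/10 s, in which the tool goes at most 50 mm and 8.59 degrees, less where a joint would pass 70% of its speed; a pose out of reach is approached as far as the arm can. A call with a gripper value outside its range is refused whole. The fingers move at their own pace and stop on an object; the grip force is fixed at half the most. Time passes only in rows, so rows that repeat a pose let the fingers close. It gives the time, the measured TCP pose, the force and the opening at its end, in the units of the state.
- read_state(): the state, without advancing time (a new reading comes with each control period).
- viewer.camera(name): name is "scene" or "top" or "wrist"; returns a dict with "color" (384x512x3 uint8, blue, green, red), "fx", "fy", "cx", "cy" (pixels), "view" (4x4, takes a point from world to camera coordinates). Camera axes: x right, y down, z forward; pixel columns grow to the right and rows downward; lengths in m; the calibration is good to about 2 mm. A picture is of the moment at which its call begins. There is no depth.
- close_job(): hands the job in, once; it reports no verdict.
The state is a dict: "t": time; "qpos": joint angles; "joint_vel": joint speeds; "joint_efforts": joint torques, N m; "tool_pos": TCP position; "tool_rot": TCP orientation; "contact_force": force on the tool from outside, world axes, zero at the start; "ft_torque": the same for the moment, N m; "width": finger opening in m.
Only numpy, scipy, OpenCV 4.12 (cv2) and the standard library are available. Lean on these libraries where they do the work, as an engineer would, in place of code of your own. Each camera call takes 0.05 s, during which the arm holds its last target.

## Task

The sample door of the small bench spectrometer stands open and the red-capped vial in its holder has not gone all the way down. Work the vial straight down in its snug holder until it rests on the bottom (twisting it as you press makes it easier), then push the door shut, without slamming it, until its sprung latch snaps in and the door stays shut by itself. Leave the things standing around the instrument where they are.

Things in the scene. Friction and masses are not known exactly. Their poses are not given: they have to be found in the camera images.
- analyser: Small bench spectrometer, fixed. Origin on the bench under the vial's axis; +x to its back, +y to its left (latch side), z up. Black plinth (top 20 mm up), white housing behind (170 wide, 137 high, front face 48 mm behind the vial axis), white side walls: left 80 high, inner face 60 mm from the vial axis; right 120 high, 70 mm from it. Open above and in front while the door is open.
- holder_floor (a point): Floor inside the vial holder, on its axis, 21 mm above the bench. The holder is an aluminium sleeve (outside 42 mm, top 64 mm above the bench) whose leaf springs grip the glass: sliding the vial straight down takes about 9 to 14 N, less if it is turned at the same time. The vial stays where it is left.
- vial_center (a point): Clear 40 ml vial with fixed red cap: 95 tall, glass 27.4 and cap 24.4 mm in diameter, cap 14 mm high. Point on its axis half-way up, 47.5 mm above its foot; z up along the vial. Starts upright in the holder, 14 to 22 mm too high. The cap stands free above sleeve and left wall: grip it from above, fingers closing along the instrument's y, or press on its top.
- sample_door (a joint): Opening angle (rad) of the grey door about its upright hinge: 0 shut (end stop), starts at 1.6 to 2.05, stays where left. A hood inside it (roof underside 122 mm above the bench) comes over the vial: it cannot shut over a vial that is too high. From about 0.1 rad a plunger and the latch push back, 8 to 14 N at the pad, until the latch snaps near 0. Unlatched it springs back to about 0.08.
- sample_door_hinge (a point): Point on the door's hinge axis, 80 mm above the bench, turning with the door: z up, +y along the panel to its free edge (128 mm off), -x out of its outer face (4 mm off the axis). The hinge is 58 mm in front of the vial and 70 mm to its right. The open door is shut by pushing its outer face. Panel and hood span 25 to 126 mm above the bench.
- push_pad (a point): Centre of the black ribbed rubber pad (36 mm wide, 40 mm high) on the door's outer face near its free edge: 103 mm from the hinge, 80 mm above the bench. -x points out of the pad, against the direction to push; +y along the panel to its free edge.
- latch_bolt (a joint): Steel latch bolt in the door's free edge, 55 mm above the bench: 0 when sprung fully out (7 mm proud), grows in m as it is pushed in (about 0.005 while riding over the strike). Flat on its outer side, sloped at 35 degrees on its inner side; it snaps out behind the strike in the left wall and then holds the door.
- amber_bottle_center (a point): Bystander: brown glass bottle, black cap, 52 mm diameter, 105 mm tall, on the bench left of the instrument; point half-way up on its axis.
- septa_jar_center (a point): Bystander: low white jar with screw lid, 58 mm diameter, 50 mm tall, on the bench left of the instrument's front; point half-way up on its axis.
- small_beaker_center (a point): Bystander: small glass beaker, 46 mm diameter, 56 mm tall, on the bench further left; point half-way up on its axis.
Not all that is in view belongs to the job. Leave any green look-alike of the part that bears vial_center alone.

How it is judged:
By the outcome, as a careful person would: the job done as asked, in the order asked, and still so for the second after the job is handed in, with the robot touching nothing.
It also fails if it takes over 54 s, if anything falls off the work surface, if the arm or the gripper's body presses on something with over 40 N, if the wrist force passes 120 N, or if a joint passes its speed limit or range.

## Working session

There is one attempt and no reset: what is moved stays moved. The work goes in short steps, Python scripts to look and compute and a tool call to move; the robot and the scene stay as the last step left them, time stands still between calls to the robot, and variables do not carry over. Pictures are saved under pics/ and viewed, and the job is handed in when it is done.

Besides the shell and the picture viewer there is one more tool, called after ">>>" as name([rows], argument=value, ...), one row to a line, values as JSON. send_rows: Moves the arm, as the interface text tells. Its arguments: {"type":"object","properties":{"plan":{"type":"array"}},"required":["plan"]}

```bash
mkdir -p pics
python3 - <<'E'
from rig import read_state, viewer
import cv2,numpy as np,pickle
s=read_state();print(s)
for n in("scene","top","wrist"):
    c=viewer.camera(n);cv2.imwrite(f"pics/{n}0.png",c["color"]);pickle.dump(c,open(f"{n}0.pkl","wb"))
    print(n,c["fx"],c["fy"],c["cx"],c["cy"],np.round(c["view"],3).tolist())
E
```

```text
{'t': 0.0, 'qpos': array([ 1.13169486e+00,  3.79408357e-01,  1.73482129e+00,  2.28369975e-05,
        1.02848392e+00, -3.33005061e-02]), 'joint_vel': array([ 1.29564840e-03,  4.01631955e-05, -1.02352638e-03, -3.48636049e-04,
        1.08673998e-03, -2.43887683e-04]), 'joint_efforts': array([ 1.68376620e-03, -7.63697577e+01, -4.34385681e+01,  6.51166798e-02,
        4.23123222e-02, -1.42575586e-04]), 'tool_pos': array([0.2761511 , 0.6427713 , 0.21326834]), 'tool_rot': array([-1.40657449e-04,  2.01516900e-01,  9.79484877e-01, -5.42603671e-04]), 'contact_force': array([ 0.13143943,  0.39219903, -0.66058052]), 'ft_torque': array([0.01310103, 0.0067428 , 0.03312481]), 'width': 0.09142022912794269}
scene 381.1867993420716 381.1867993420716 253.42293859981808 191.12380835924918 [[-0.126, 0.992, 0.013, -0.183], [0.822, 0.111, -0.559, -0.444], [-0.556, -0.06, -0.829, 1.271], [0.0, 0.0, 0.0, 1.0]]
top 416.0591146371095 416.0591146371095 255.53950046089074 193.8667808747085 [[-0.03, -0.999, -0.012, 0.305], [-0.981, 0.032, -0.192, 0.572], [0.192, 0.006, -0.981, 0.831], [0.0, 0.0, 0.0, 1.0]]
wrist 286.7602030473599 286.7602030473599 253.46263289096723 197.27237844412056 [[0.395, 0.919, -0.001, -0.699], [0.885, -0.38, 0.269, -0.03], [0.247, -0.107, -0.963, 0.39], [0.0, 0.0, 0.0, 1.0]]
```

View pics/scene0.png

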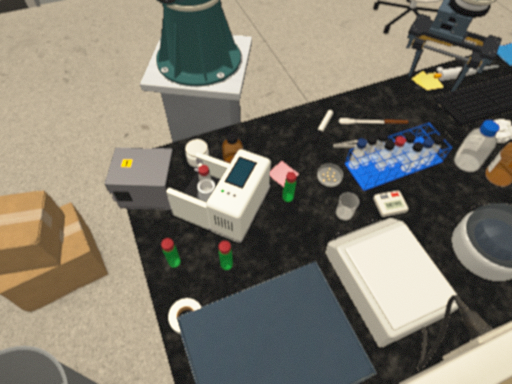

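View pics/top0.png

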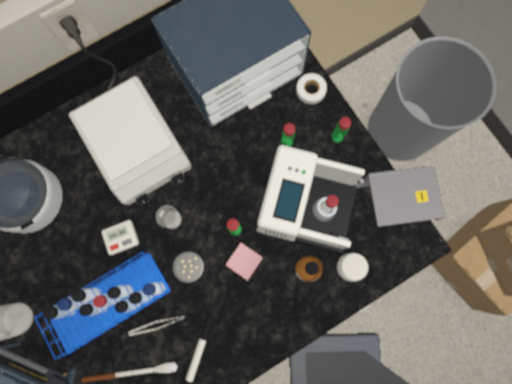

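View pics/wrist0.png

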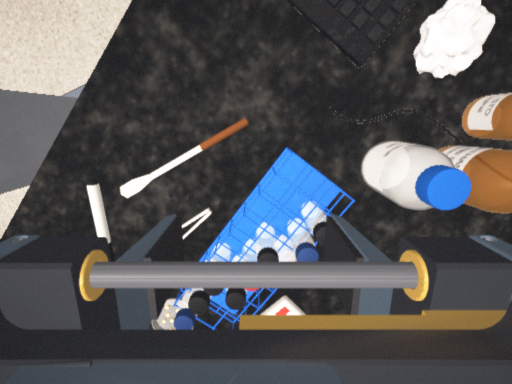

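Run:
```python
import cv2
a=cv2.imread("pics/scene0.png")[120:250,95:310];b=cv2.imread("pics/top0.png")[130:290,220:450]
cv2.imwrite("pics/sc1.png",cv2.resize(a,None,fx=3.7,fy=3.7,interpolation=2))
cv2.imwrite("pics/tc1.png",cv2.resize(b,None,fx=3.4,fy=3.4,interpolation=2))
```

```text
(no output)
```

View pics/sc1.png

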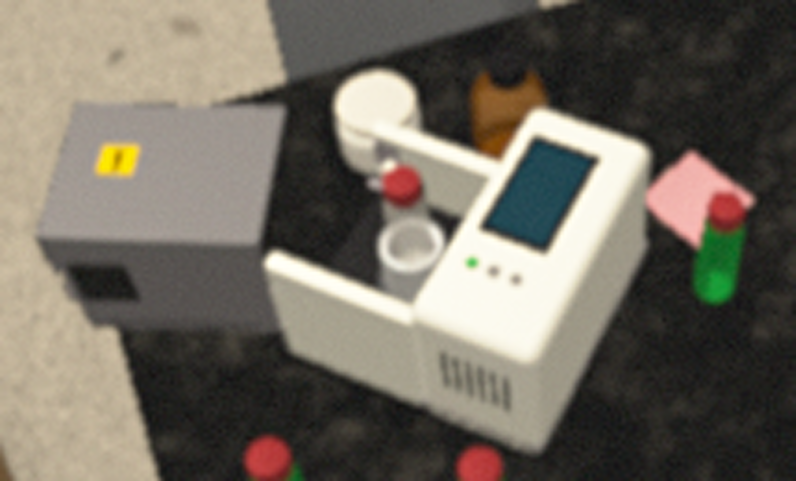

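View pics/tc1.png

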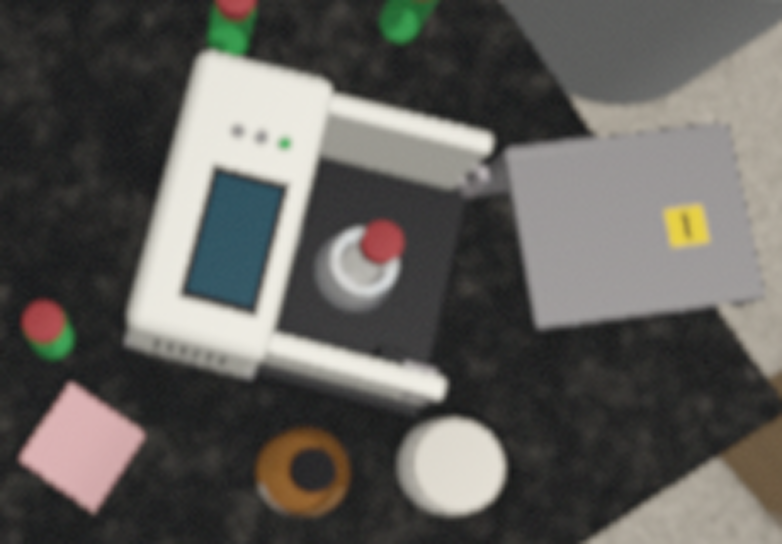

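```bash
cat > h.py <<'E'
import numpy as np,cv2,pickle
def ray(c,u,v):
    V=c["view"];R=V[:3,:3];o=-R.T@V[:3,3]
    d=R.T@np.array([(u-c["cx"])/c["fx"],(v-c["cy"])/c["fy"],1]);return o,d/np.linalg.norm(d)
def plane(c,u,v,z):
    o,d=ray(c,u,v);return o+d*(z-o[2])/d[2]
def tri(r1,r2):
    (o1,d1),(o2,d2)=r1,r2
    A=np.stack([d1,-d2],1);t=np.linalg.lstsq(A,o2-o1,rcond=None)[0]
    p,q=o1+t[0]*d1,o2+t[1]*d2;return (p+q)/2,np.linalg.norm(p-q)
def proj(c,p):
    q=c["view"][:3,:3]@np.asarray(p)+c["view"][:3,3];return c["cx"]+c["fx"]*q[0]/q[2],c["cy"]+c["fy"]*q[1]/q[2]
E
python3 - <<'E'
from h import *
T=pickle.load(open("top0.pkl","rb"));S=pickle.load(open("scene0.pkl","rb"))
def redblobs(c):
    h=cv2.cvtColor(c["color"],cv2.COLOR_BGR2HSV)
    m=(((h[...,0]<8)|(h[...,0]>172))&(h[...,1]>110)&(h[...,2]>70)).astype(np.uint8)
    n,l,st,ce=cv2.connectedComponentsWithStats(m)
    return [(ce[i].round(1).tolist(),st[i].tolist()) for i in range(1,n) if st[i,4]>20]
for c in(T,S):print(redblobs(c))
# yellow sticker
for c in(T,S):
    h=cv2.cvtColor(c["color"],cv2.COLOR_BGR2HSV)
    m=((abs(h[...,0].astype(int)-27)<6)&(h[...,1]>150)&(h[...,2]>150)).astype(np.uint8)
    n,l,st,ce=cv2.connectedComponentsWithStats(m);print([(ce[i].round(1),st[i]) for i in range(1,n) if st[i,4]>20])
# white in top
g=T["color"].min(2);m=(g>190).astype(np.uint8)
n,l,st,ce=cv2.connectedComponentsWithStats(m);print([(ce[i].round(1),st[i]) for i in range(1,n) if st[i,4]>40])
cv2.imwrite("pics/w.png",cv2.resize(m[130:290,220:450]*255,None,fx=3.4,fy=3.4,interpolation=0))
E
```

```text
[([344.8, 122.2], [339, 116, 13, 13, 130]), ([289.0, 128.2], [283, 122, 13, 13, 125]), ([332.4, 200.3], [327, 195, 12, 12, 118]), ([232.0, 223.4], [226, 218, 13, 12, 122]), ([113.9, 246.7], [111, 244, 7, 6, 26]), ([99.5, 300.7], [94, 296, 12, 10, 96])]
[([399.8, 140.5], [395, 136, 12, 10, 83]), ([203.4, 170.0], [198, 165, 11, 11, 90]), ([290.9, 176.4], [286, 172, 11, 10, 87]), ([394.3, 194.2], [391, 192, 8, 5, 27]), ([166.9, 243.6], [161, 237, 13, 14, 140]), ([224.2, 246.0], [218, 240, 13, 13, 134])]
[(array([421.4, 195.9]), array([416, 191,  11,  10,  87], dtype=int32))]
[(array([417.4,  80.6]), array([413,  76,  11,  12,  48], dtype=int32)), (array([126.3, 162.7]), array([121, 159,  11,   8,  72], dtype=int32))]
[(array([249.8,  72. ]), array([204,  42,  96,  60, 425], dtype=int32)), (array([256. ,  81.1]), array([208,  56,  90,  57, 482], dtype=int32)), (array([258.8,  90.9]), array([211,  68,  87,  54, 437], dtype=int32)), (array([311.6,  87.3]), array([298,  74,  28,  27, 373], dtype=int32)), (array([125.3, 133.1]), array([  73,   79,  107,  111, 6513], dtype=int32)), (array([258.7,  99.8]), array([249,  94,  20,  13,  68], dtype=int32)), (array([296.1, 190. ]), array([ 259,  146,  105,  101, 2797], dtype=int32)), (array([152.1, 176.8]), array([118, 155,  69,  45, 776], dtype=int32)), (array([324.5, 209.2]), array([318, 198,  18,  19,  78], dtype=int32)), (array([122.8, 237.3]), array([103, 222,  34,  31, 287], dtype=int32)), (array([354.4, 266.7]), array([342, 254,  26,  26, 494], dtype=int32)), (array([195.8, 360.5]), array([188, 341,  17,  40, 171], dtype=int32)), (array([170.5, 367.4]), array([165, 364,  12,   8,  70], dtype=int32))]
```

View pics/w.png

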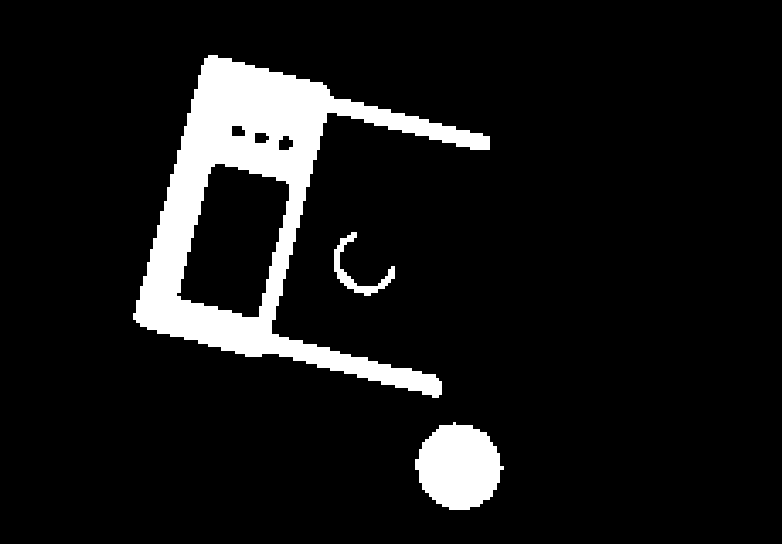

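Run:
```python
from h import *
T=pickle.load(open("top0.pkl","rb"));S=pickle.load(open("scene0.pkl","rb"))
p,e=tri(ray(T,332.4,200.3),ray(S,203.4,170.0));print("cap ctr",p,e)
for z in(.123,.127,.131):print(z,plane(T,332.4,200.3,z),plane(S,203.4,170,z))
g=T["color"].min(2);m=(g>190).astype(np.uint8)
P=lambda x,y:(220+x/3.4,130+y/3.4)
def fit(pts,z,name):
    w=np.array([plane(T,u,v,z)[:2] for u,v in pts]);d=cv2.fitLine(w.astype(np.float32),cv2.DIST_HUBER,0,.01,.01).ravel()
    print(name,np.degrees(np.arctan2(d[1],d[0])),d[2:]);return d
def strip(x0,x1,y0,y1,z,name):
    out=[]
    for u in range(x0,x1):
        v=np.nonzero(m[y0:y1,u])[0]; out.append((u,y0+v.mean()))
    return fit(out,z,name)
strip(320,362,155,178,.12,"rightwall")
strip(302,346,228,250,.08,"leftwall")
b=[];f=[]
for v in range(155,220):
    u=np.nonzero(m[v,255:330])[0]+255;b.append((u[0]-.5,v))
fit(b,.137,"back edge")
for v in range(168,222):
    r=m[v,255:330];u=np.nonzero(r)[0]+255
    u=[x for x in u if x<318]; 
    f.append((u[-1]+.5,v))
fit(f,.137,"front edge")
# ring
pts=np.argwhere(m[195:220,315:340])[:,::-1]+[315,195]
w=np.array([plane(T,u,v,.064)[:2] for u,v in pts])
A=np.c_[2*w,np.ones(len(w))];s=np.linalg.lstsq(A,(w**2).sum(1),rcond=None)[0];print("ring",s[:2],np.sqrt(s[2]+s[:2]@s[:2]))
print("sticker z.126ish",plane(T,421.4,195.9,.126),plane(S,126.3,162.7,.126),tri(ray(T,421.4,195.9),ray(S,126.3,162.7)))
# roof gray corners (top crop)
for n,q in dict(h=(506,148),fr=(730,125),br=(765,298),bl=(537,329)).items():
    print(n,plane(T,*P(*q),.126))
```

```text
cap ctr [0.54972737 0.13857148 0.12634032] 0.0029948345661212875
0.123 [0.55046311 0.13645233 0.123     ] [0.54738722 0.13928888 0.123     ]
0.127 [0.54976706 0.13717265 0.127     ] [0.5503106  0.14026912 0.127     ]
0.131 [0.54907101 0.13789298 0.131     ] [0.55323399 0.14124937 0.131     ]
rightwall 73.150894 [0.6193998  0.11343478]
leftwall 73.39162 [0.48400977 0.15517195]
back edge -17.001701 [0.57860774 0.26156217]
front edge -17.15722 [0.5611905  0.18626966]
ring [0.54805941 0.13839029] 0.01763855833355947
sticker z.126ish [ 0.55309052 -0.03720436  0.126     ] [ 0.55276401 -0.03640179  0.126     ] (array([ 0.55295865, -0.03664961,  0.12635836]), np.float64(0.0007715231007834417))
h [0.60139629 0.06155313 0.126     ]
fr [ 0.61087275 -0.06967412  0.126     ]
br [ 0.50890611 -0.07808216  0.126     ]
bl [0.49528989 0.05268714 0.126     ]
```

```bash
cat >> h.py <<'E'
def fwd(pos,yaw_to=None):
    """print shift (mm) in tool axes and rz for world target pos, given current state"""
    from rig import read_state
    from scipy.spatial.transform import Rotation as Ro
    s=read_state();w,x,y,z=s["tool_rot"];R=Ro.from_quat([x,y,z,w]).as_matrix()
    yaw=np.degrees(np.arctan2(R[1,1],R[0,1]))
    d=R.T@(np.asarray(pos)-s["tool_pos"])*1000
    print("yaw",yaw,"shift",d.round(1),"rz",None if yaw_to is None else -np.radians(yaw_to-yaw),"tilt",R[:,2].round(4),"t",s["t"])
E
python3 - <<'E'
from h import *
T=pickle.load(open("top0.pkl","rb"));S=pickle.load(open("scene0.pkl","rb"))
print(tri(ray(T,344.8,122.2),ray(S,166.9,243.6)),tri(ray(T,289,128.2),ray(S,224.2,246)),tri(ray(T,232,223.4),ray(S,290.9,176.4)))
fwd([.549,.138,.19],94.5)
E
```

```text
(array([0.72235034, 0.09445064, 0.0927046 ]), np.float64(0.001104437505908048)) (array([0.71272529, 0.21284532, 0.0938421 ]), np.float64(0.0008349285472986166)) (array([0.51503115, 0.33688174, 0.09121532]), np.float64(0.0002935330633245024))
yaw 66.75210804481496 shift [-449.9 -356.2   23.7] rz -0.4842920751056258 tilt [-3.e-04 -8.e-04 -1.e+00] t 0.15
```

>>> send_rows([
  [[-450,-356,0],[0,0,-0.484],0],
  [[-450,-356,0],[0,0,-0.484],0],
  [[-450,-356,0],[0,0,-0.484],0],
  [[-450,-356,0],[0,0,-0.484],0],
  [[-450,-356,0],[0,0,-0.484],0],
])

```text
t: 0.65
tool_pos: [0.3956, 0.4215, 0.2139]
tool_rot: [-0.0, -0.04, 0.999, -0.0]
contact_force: [1.2, 0.1, 0.2]
width: 0.0539
```

```bash
python3 -c "
from h import *
fwd([.549,.138,.18],94.5)"
```

```text
yaw 94.58824506444964 shift [-130.2 -294.9   33.9] rz 0.0015401669232807688 tilt [ 0.e+00 -1.e-04 -1.e+00] t 0.65
```

>>> send_rows([
  [[-130,-295,20],[0,0,0],0],
  [[-130,-295,20],[0,0,0],0],
  [[-130,-295,20],[0,0,0],0],
  [[-130,-295,20],[0,0,0],0],
  [[-130,-295,20],[0,0,0],0],
])

```text
t: 1.15
tool_pos: [0.5139, 0.2017, 0.1984]
tool_rot: [0.0, -0.039, 0.999, 0.0]
contact_force: [1.0, 0.6, 0.0]
width: 0.0139
```

```bash
python3 -c "
from h import *
fwd([.549,.138,.145],94.5)"
```

```text
yaw 94.48706522041819 shift [-30.  -66.2  53.4] rz -0.00022575449172235456 tilt [ 1.e-04  0.e+00 -1.e+00] t 1.15
```

>>> send_rows([
  [[-30,-66,20],[0,0,0],0],
  [[-30,-66,48],[0,0,0],0],
  [[-30,-66,48],[0,0,0],0],
  [[-30,-66,48],[0,0,0],0],
])

```text
t: 1.55
tool_pos: [0.548, 0.1399, 0.15]
tool_rot: [-0.001, -0.038, 0.999, -0.0]
contact_force: [-0.4, 0.7, -0.4]
width: 0.0009
```

```bash
python3 -c "
from h import *
fwd([.549,.138,.14],94.5)
from rig import viewer
for n in ('top','scene'):
    c=viewer.camera(n);cv2.imwrite('pics/%s1.png'%n,cv2.resize(c['color'][120:300,90:430] if n=='scene' else c['color'][120:290,220:450],None,fx=2.2,fy=2.2,interpolation=2))
"
```

```text
yaw 94.41224470377932 shift [-0.9 -1.9 10. ] rz -0.0015316188551137639 tilt [-1.7e-03 -2.0e-04 -1.0e+00] t 1.55
```

View pics/scene1.png

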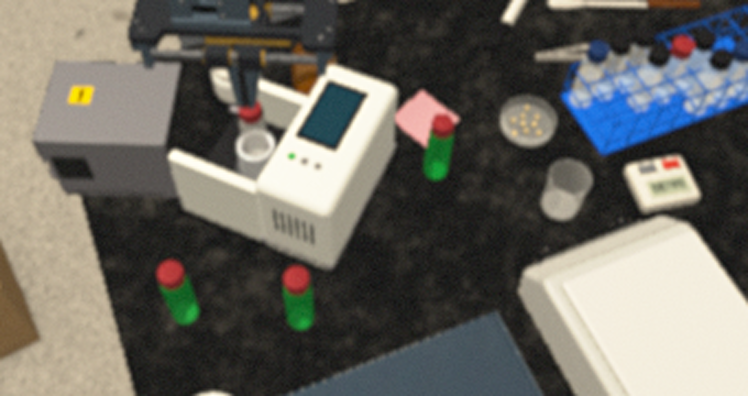

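The closed fingertips stand right above the red cap (crop pixel about 250,105). I'll press down slowly from here.

>>> send_rows([
  [[-1,-2,6],[0,0,0],0],
  [[-1,-2,11],[0,0,0],0],
  [[-1,-2,14],[0,0,0],0],
  [[-1,-2,17],[0,0,0],0],
  [[-1,-2,19],[0,0,0],0],
])

```text
t: 2.15
tool_pos: [0.5497, 0.1384, 0.1314]
tool_rot: [0.0, -0.039, 0.999, 0.0]
contact_force: [-0.1, 0.2, 11.8]
width: 0.0004
```

>>> send_rows([
  [[0,0,2],[0,0,0],0],
  [[0,0,4],[0,0,0],0],
  [[0,0,6],[0,0,0],0],
  [[0,0,8],[0,0,0],0],
  [[0,0,10],[0,0,0],0],
])

```text
t: 2.65
tool_pos: [0.5505, 0.1385, 0.1224]
tool_rot: [0.001, -0.039, 0.999, 0.0]
contact_force: [-1.6, 0.3, 12.1]
width: 0.0004
```

>>> send_rows([
  [[0,0,1],[0,0,0],0],
  [[0,0,2],[0,0,0],0],
  [[0,0,3],[0,0,0],0],
  [[0,0,4],[0,0,0],0],
  [[0,0,5],[0,0,0],0],
])

```text
t: 3.15
tool_pos: [0.5505, 0.1385, 0.1174]
tool_rot: [0.001, -0.039, 0.999, 0.0]
contact_force: [-2.7, -0.3, 11.1]
width: 0.0006
```

>>> send_rows([
  [[0,0,0.5],[0,0,0],0],
  [[0,0,1],[0,0,0],0],
  [[0,0,1.5],[0,0,0],0],
  [[0,0,2],[0,0,0],0],
])

```text
t: 3.55
tool_pos: [0.5508, 0.1386, 0.1161]
tool_rot: [0.001, -0.039, 0.999, 0.0]
contact_force: [-6.6, -1.7, 28.1]
width: 0.0006
```

>>> send_rows([
  [[0,0,0.5],[0,0,0],0],
  [[0,0,1],[0,0,0],0],
  [[0,0,1],[0,0,0],0],
])

```text
t: 3.85
tool_pos: [0.5515, 0.1387, 0.1161]
tool_rot: [0.002, -0.039, 0.999, 0.0]
contact_force: [-7.4, -2.0, 35.4]
width: 0.0
```

>>> send_rows([
  [[0,0,-20],[0,0,0],0],
  [[0,0,-60],[0,0,0],0],
  [[0,0,-80],[0,0,0],0],
  [[0,0,-80],[0,0,0],0],
])

```text
t: 4.25
tool_pos: [0.5512, 0.1386, 0.1964]
tool_rot: [0.002, -0.039, 0.999, 0.0]
contact_force: [0.7, 0.5, 0.4]
width: 0.0002
```

```bash
python3 -c "
from h import *
fwd([.675,-.042,.20],94.5)
from rig import viewer
c=viewer.camera('scene');pickle.dump(c,open('scene2.pkl','wb'));cv2.imwrite('pics/scene2.png',cv2.resize(c['color'][120:270,90:290],None,fx=3.8,fy=3.8,interpolation=2))
"
```

```text
yaw 94.48407348051963 shift [-109.3 -189.7   -3.2] rz -0.0002779702033155377 tilt [ 0.0047  0.001  -1.    ] t 4.25
```

View pics/scene2.png

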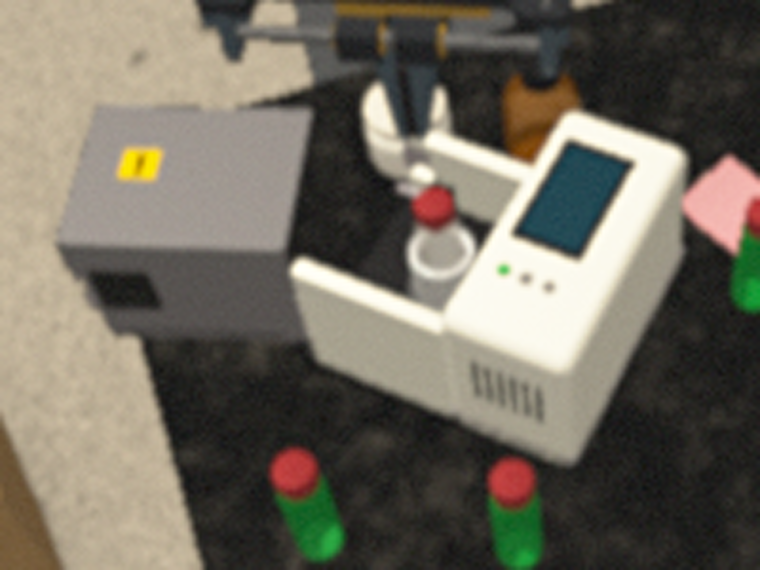

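The cap (crop 433,205) sits visibly lower and is clear of the fingers. The pad shows dark at crop (125,289). I'll check the pad position and move to stand off it.

```bash
python3 -c "
from h import *
c=pickle.load(open('scene2.pkl','rb'))
print('pad',plane(c,90+125/3.8,120+289/3.8,.08), 'padL/R',plane(c,90+92/3.8,120+287/3.8,.08),plane(c,90+160/3.8,120+290/3.8,.08))
h=cv2.cvtColor(c['color'],cv2.COLOR_BGR2HSV)
m=(((h[...,0]<8)|(h[...,0]>172))&(h[...,1]>110)&(h[...,2]>70)).astype(np.uint8)
n,l,st,ce=cv2.connectedComponentsWithStats(m)
print([ce[i] for i in range(1,n) if st[i,4]>40])
print('exp cap seated',proj(c,[.549,.138,.109]),'before',proj(c,[.549,.138,.126]))
"
```

```text
pad [ 0.61342969 -0.03745364  0.08      ] padL/R [ 0.61467408 -0.05736955  0.08      ] [ 0.61133624 -0.01659657  0.08      ]
[array([399.8875, 140.5125]), array([203.69, 174.11]), array([290.91860465, 176.44186047]), array([166.87313433, 243.63432836]), array([224.1641791 , 245.99253731])]
exp cap seated (np.float64(203.29362305003428), np.float64(174.21971428860755)) before (np.float64(202.56146334238883), np.float64(169.6976171805868))
```

>>> send_rows([
  [[-109,-190,-3],[0,0,0],0],
  [[-109,-190,-3],[0,0,0],0],
  [[-109,-190,-3],[0,0,0],0],
  [[-109,-190,-3],[0,0,0],0],
  [[-109,-190,-3],[0,0,0],0],
])

```text
t: 4.8
tool_pos: [0.6743, -0.046, 0.1947]
tool_rot: [-0.001, -0.038, 0.999, -0.0]
contact_force: [0.3, 0.4, -0.0]
width: 0.0003
```

>>> send_rows([
  [[0,0,50],[0,0,0],0],
  [[0,0,100],[0,0,0],0],
  [[0,0,128],[0,0,0],0],
  [[0,0,128],[0,0,0],0],
])

```text
t: 5.2
tool_pos: [0.6693, -0.0421, 0.0629]
tool_rot: [-0.004, -0.039, 0.999, 0.001]
contact_force: [0.2, -1.1, 0.2]
width: 0.0009
```

```bash
cat >> h.py <<'E'
H=np.array([.599,.0624])
def arc(th,off,r=.103):
    a=np.radians(163)+th; d=np.array([np.cos(a),np.sin(a)]);n=np.array([-d[1],d[0]])
    return H+r*d+off*n
def rows(ths,off,r=.103,z=.068,yawlag=0):
    from rig import read_state
    from scipy.spatial.transform import Rotation as Ro
    s=read_state();w,x,y,zz=s["tool_rot"];R=Ro.from_quat([x,y,zz,w]).as_matrix()
    yaw=np.degrees(np.arctan2(R[1,1],R[0,1]))
    for th in ths:
        p=arc(th,off,r);t=[*p,z]
        sh=R.T@(np.array(t)-s["tool_pos"])*1000
        want=163+np.degrees(th)-180   # tool y along -d => yaw = ...
        dy=(want-yaw+180)%360-180
        print(round(th,2),sh.round(1).tolist(),"rz",round(-np.radians(dy),3),p.round(3))
    print(s["t"],s["contact_force"].round(1))
E
python3 -c "
from h import *
rows([1.93],.03)"
```

```text
1.93 [33.5, 6.2, -4.8] rz 0.016 [ 0.635 -0.039]
5.2 [ 0.2 -1.1  0.2]
```

>>> send_rows([
  [[15,3,-4],[0,0,0.016],0],
  [[28,5,-4],[0,0,0.016],0],
  [[34,6,-4],[0,0,0.016],0],
  [[34,6,-4],[0,0,0.016],0],
])

```text
t: 5.6
tool_pos: [0.6382, -0.0392, 0.0732]
tool_rot: [0.0, -0.031, 1.0, -0.0]
contact_force: [-0.4, -0.6, -0.6]
width: 0.0004
```

```bash
python3 -c "
from h import *
rows([1.93,1.9,1.85,1.78,1.7,1.6],.024)"
```

```text
1.93 [8.8, 0.8, 5.2] rz 0.0 [ 0.629 -0.039]
1.9 [11.9, 0.2, 5.2] rz 0.03 [ 0.626 -0.04 ]
1.85 [17.1, -0.7, 5.2] rz 0.08 [ 0.621 -0.041]
1.78 [24.5, -1.6, 5.2] rz 0.15 [ 0.614 -0.042]
1.7 [32.9, -1.9, 5.2] rz 0.23 [ 0.605 -0.043]
1.6 [43.5, -1.4, 5.2] rz 0.33 [ 0.595 -0.043]
5.6 [-0.4 -0.6 -0.6]
```

>>> send_rows([
  [[8,1,3],[0,0,0],0],
  [[14,0,3],[0,0,0.05],0],
  [[20,-1,3],[0,0,0.11],0],
  [[27,-2,3],[0,0,0.18],0],
  [[34,-2,3],[0,0,0.24],0],
])

```text
t: 6.1
tool_pos: [0.6047, -0.0436, 0.0694]
tool_rot: [0.0, 0.09, 0.996, -0.0]
contact_force: [0.1, -0.3, -0.0]
width: 0.0004
```

```bash
python3 -c "
from h import *
rows([1.69,1.63,1.56,1.49,1.42,1.35],.024,z=.07)"
```

```text
1.69 [0.3, 0.3, -0.6] rz -0.003 [ 0.604 -0.043]
1.63 [6.5, -0.9, -0.6] rz 0.057 [ 0.598 -0.043]
1.56 [13.9, -2.0, -0.6] rz 0.127 [ 0.591 -0.043]
1.49 [21.3, -2.5, -0.6] rz 0.197 [ 0.583 -0.042]
1.42 [28.7, -2.4, -0.6] rz 0.267 [ 0.576 -0.041]
1.35 [36.0, -1.9, -0.6] rz 0.337 [ 0.569 -0.039]
6.1 [ 0.1 -0.3 -0. ]
```

```bash
cat > look.py <<'E'
import sys;from h import *;from rig import viewer
k=sys.argv[1]
a=viewer.camera('scene');b=viewer.camera('top')
pickle.dump((a,b),open(f'c{k}.pkl','wb'))
A=cv2.resize(a['color'][110:270,80:280],None,fx=2,fy=2,interpolation=2);B=cv2.resize(b['color'][130:290,250:450],None,fx=2,fy=2,interpolation=2)
cv2.imwrite(f'pics/l{k}.png',np.hstack([A,B]))
E
python3 look.py a
```

```text
(no output)
```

View pics/la.png

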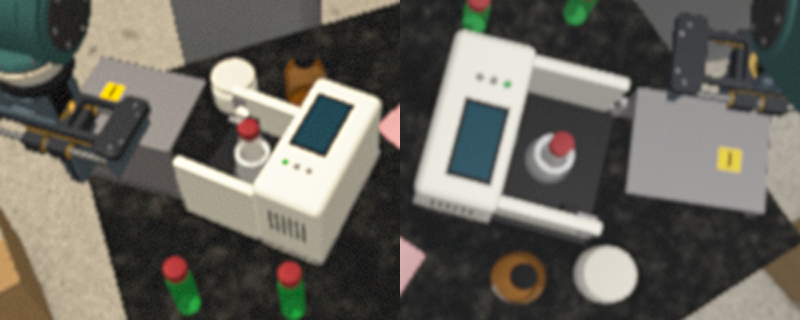

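The door is moving with the fingers: its roof edge now tilts the other way in the top view. I'll carry on.

>>> send_rows([
  [[6.5,-1,0],[0,0,0.057],0],
  [[14,-2,0],[0,0,0.127],0],
  [[21.5,-2.5,0],[0,0,0.197],0],
  [[28.5,-2.4,0],[0,0,0.267],0],
  [[36,-2,0],[0,0,0.337],0],
])

```text
t: 6.7
tool_pos: [0.5693, -0.0391, 0.0696]
tool_rot: [0.0, 0.255, 0.967, 0.0]
contact_force: [-0.0, -0.3, 0.2]
width: 0.0007
```

```bash
python3 -c "
from h import *
rows([1.35,1.28,1.21,1.14,1.07,1.0],.024,z=.07)"
```

```text
1.35 [0.4, -0.2, -0.4] rz 0.002 [ 0.569 -0.039]
1.28 [7.7, -1.6, -0.4] rz 0.072 [ 0.562 -0.037]
1.21 [15.0, -2.5, -0.4] rz 0.142 [ 0.555 -0.034]
1.14 [22.4, -2.9, -0.5] rz 0.212 [ 0.548 -0.03 ]
1.07 [29.8, -2.7, -0.5] rz 0.282 [ 0.542 -0.027]
1.0 [37.2, -2.1, -0.5] rz 0.352 [ 0.536 -0.023]
6.7 [-0.  -0.3  0.2]
```

>>> send_rows([
  [[7.5,-1.6,0],[0,0,0.072],0],
  [[15,-2.5,0],[0,0,0.142],0],
  [[22.4,-3,0],[0,0,0.212],0],
  [[30,-2.7,0],[0,0,0.282],0],
  [[37,-2,0],[0,0,0.352],0],
])

```text
t: 7.2
tool_pos: [0.536, -0.0225, 0.0695]
tool_rot: [0.0, 0.42, 0.907, 0.0]
contact_force: [-0.0, -0.9, -0.8]
width: 0.0007
```

>>> send_rows([
  [[7.5,-1.6,0],[0,0,0.072],0],
  [[15,-2.5,0],[0,0,0.142],0],
  [[22.4,-3,0],[0,0,0.212],0],
  [[30,-2.7,0],[0,0,0.282],0],
  [[37,-2,0],[0,0,0.352],0],
])

```text
t: 7.7
tool_pos: [0.5106, 0.0046, 0.0695]
tool_rot: [0.0, 0.573, 0.82, 0.0]
contact_force: [0.3, -0.1, 0.9]
width: 0.0004
```

```bash
python3 -c "
from h import *
rows([.65,.6,.55,.5,.45,.4],.024,z=.07)"; python3 look.py b
```

```text
0.65 [-0.3, -0.1, -0.5] rz -0.002 [0.511 0.004]
0.6 [4.9, -1.1, -0.5] rz 0.048 [0.508 0.009]
0.55 [10.1, -2.0, -0.5] rz 0.098 [0.505 0.013]
0.5 [15.3, -2.5, -0.5] rz 0.148 [0.503 0.018]
0.45 [20.6, -2.8, -0.5] rz 0.198 [0.501 0.023]
0.4 [25.9, -2.8, -0.5] rz 0.248 [0.499 0.028]
7.7 [ 0.3 -0.1  0.9]
```

View pics/lb.png

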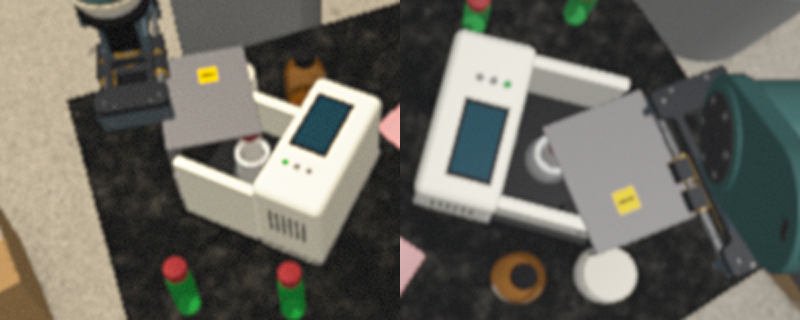

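```bash
python3 -c "
from h import *
T=pickle.load(open('top0.pkl','rb'));p=plane(T,354.4,266.7,.05);q=plane(T,355,267,.05)
print('jar',p,np.linalg.norm(p[:2]-H)-.029)
T=pickle.load(open('cb.pkl','rb'))[1]
print('jar now');g=T['color'].min(2);m=(g>190).astype(np.uint8)
n,l,st,ce=cv2.connectedComponentsWithStats(m);print([(ce[i],st[i]) for i in range(1,n) if st[i,4]>300 and ce[i][0]>280])
"
```

```text
jar [0.42183327 0.08688847 0.05      ] 0.14985115391331405
jar now
[(array([311.55913978,  87.37903226]), array([298,  74,  28,  27, 372], dtype=int32)), (array([295.13019694, 188.91429613]), array([ 259,  146,  105,   99, 2742], dtype=int32)), (array([354.5907173 , 267.17932489]), array([342, 255,  26,  25, 474], dtype=int32))]
```

The jar has not moved and clears the door's sweep by about 15 mm. I'll continue, slower.

>>> send_rows([
  [[5,-1,0],[0,0,0.048],0],
  [[10,-2,0],[0,0,0.098],0],
  [[15.3,-2.5,0],[0,0,0.148],0],
  [[20.6,-2.8,0],[0,0,0.198],0],
  [[26,-2.8,0],[0,0,0.248],0],
])

```text
t: 8.3
tool_pos: [0.4993, 0.0277, 0.0695]
tool_rot: [0.0, 0.669, 0.743, 0.0]
contact_force: [0.0, -0.1, -0.2]
width: 0.0006
```

>>> send_rows([
  [[5,-1,0],[0,0,0.048],0],
  [[10,-2,0],[0,0,0.098],0],
  [[15.3,-2.5,0],[0,0,0.148],0],
  [[20.6,-2.8,0],[0,0,0.198],0],
])

```text
t: 8.7
tool_pos: [0.4944, 0.048, 0.0695]
tool_rot: [0.0, 0.739, 0.674, 0.0]
contact_force: [-1.1, 0.1, -0.6]
width: 0.0003
```

```bash
python3 -c "
from h import *
rows([.2,.17,.14,.11,.08,.06,.04,.02,0,-.02,-.04],.024,z=.07)"; python3 look.py c
```

```text
0.2 [0.4, -0.2, -0.5] rz 0.004 [0.494 0.048]
0.17 [3.5, -0.9, -0.5] rz 0.034 [0.494 0.052]
0.14 [6.7, -1.5, -0.5] rz 0.064 [0.494 0.055]
0.11 [9.8, -1.9, -0.5] rz 0.094 [0.493 0.058]
0.08 [13.0, -2.3, -0.5] rz 0.124 [0.493 0.061]
0.06 [15.1, -2.5, -0.5] rz 0.144 [0.493 0.063]
0.04 [17.2, -2.7, -0.5] rz 0.164 [0.493 0.065]
0.02 [19.3, -2.8, -0.5] rz 0.184 [0.493 0.067]
0 [21.4, -2.9, -0.5] rz 0.204 [0.493 0.07 ]
-0.02 [23.5, -2.9, -0.5] rz 0.224 [0.494 0.072]
-0.04 [25.6, -2.9, -0.5] rz 0.244 [0.494 0.074]
8.7 [-1.1  0.1 -0.6]
```

View pics/lc.png

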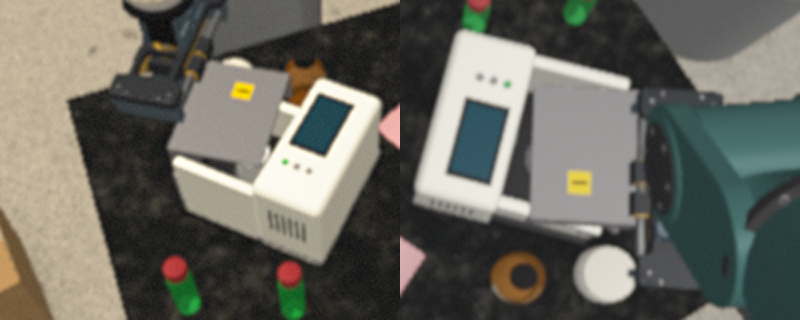

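>>> send_rows([
  [[3,-1,0],[0,0,0.034],0],
  [[5.5,-1.5,0],[0,0,0.06],0],
  [[8,-1.8,0],[0,0,0.08],0],
  [[10,-2,0],[0,0,0.1],0],
  [[12,-2.2,0],[0,0,0.115],0],
])

```text
t: 9.3
tool_pos: [0.493, 0.0601, 0.0695]
tool_rot: [0.0, 0.777, 0.63, 0.0]
contact_force: [0.0, -9.8, 0.9]
width: 0.0008
```

>>> send_rows([
  [[1.5,-0.2,0],[0,0,0.02],0],
  [[3,-0.3,0],[0,0,0.03],0],
  [[4.5,-0.5,0],[0,0,0.045],0],
])

```text
t: 9.6
tool_pos: [0.4929, 0.0638, 0.0694]
tool_rot: [0.0, 0.791, 0.612, -0.001]
contact_force: [-5.0, -16.0, 7.1]
width: 0.0007
```

>>> send_rows([
  [[1,-0.1,0],[0,0,0.01],0],
  [[2,-0.2,0],[0,0,0.02],0],
  [[3,-0.2,0],[0,0,0.03],0],
])

```text
t: 9.9
tool_pos: [0.4932, 0.0673, 0.0693]
tool_rot: [-0.0, 0.8, 0.6, -0.001]
contact_force: [-2.3, -1.6, 0.2]
width: 0.0007
```

The force dropped from about 18 N to under 3 N, which suggests the latch snapped. I'll press slightly further to confirm the end stop.

>>> send_rows([
  [[0.7,0,0],[0,0,0],0],
  [[1.4,0,0],[0,0,0],0],
])

```text
t: 10.1
tool_pos: [0.4944, 0.069, 0.0695]
tool_rot: [0.0, 0.8, 0.6, 0.0]
contact_force: [-1.2, -3.4, 0.6]
width: 0.0006
```

>>> send_rows([
  [[0.7,0,0],[0,0,0],0],
  [[1.4,0,0],[0,0,0],0],
])

```text
t: 10.3
tool_pos: [0.4946, 0.0702, 0.0694]
tool_rot: [0.0, 0.8, 0.6, -0.0]
contact_force: [-1.8, -4.1, 0.7]
width: 0.0004
```

>>> send_rows([
  [[0.7,0,0],[0,0,0],0],
  [[1.4,0,0],[0,0,0],0],
])

```text
t: 10.5
tool_pos: [0.4948, 0.0708, 0.0694]
tool_rot: [0.0, 0.8, 0.6, -0.001]
contact_force: [-4.0, -22.3, 7.0]
width: 0.0006
```

>>> send_rows([
  [[0.7,0,0],[0,0,0],0],
  [[1.4,0,0],[0,0,0],0],
])

```text
t: 10.7
tool_pos: [0.4948, 0.071, 0.0695]
tool_rot: [0.001, 0.8, 0.6, -0.002]
contact_force: [-5.1, -40.7, 11.8]
width: 0.0006
```

Hard end stop reached. I'll back off and look.

>>> send_rows([
  [[-3,0,0],[0,0,0],0],
  [[-10,0,0],[0,0,0],0],
  [[-25,0,0],[0,0,0],0],
  [[-40,0,0],[0,0,0],0],
  [[-40,0,0],[0,0,0],0],
])

```text
t: 11.2
tool_pos: [0.4834, 0.033, 0.0694]
tool_rot: [-0.0, 0.801, 0.599, -0.0]
contact_force: [0.1, -0.2, 0.5]
width: 0.0004
```

```bash
python3 look.py d
```

```text
(no output)
```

View pics/ld.png

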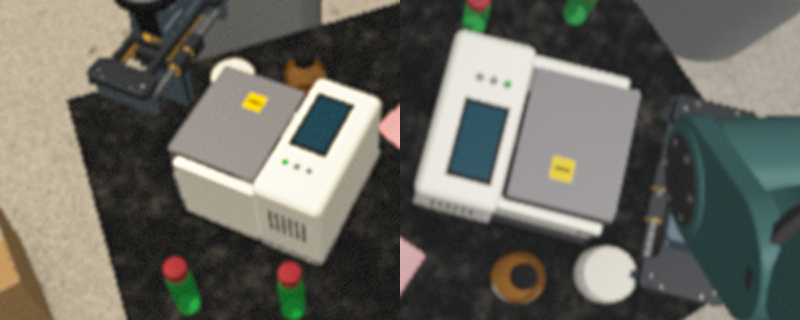

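>>> send_rows([
  [[-60,0,0],[0,0,0],0],
  [[-60,0,-40],[0,0,0],0],
  [[-60,0,-90],[0,0,0],0],
  [[-60,0,-130],[0,0,0],0],
  [[-60,0,-130],[0,0,0],0],
])

```text
t: 11.8
tool_pos: [0.4704, -0.0232, 0.2047]
tool_rot: [0.003, 0.8, 0.6, 0.003]
contact_force: [0.6, -0.0, -0.4]
width: 0.0001
```

```bash
python3 look.py e
python3 - <<'E'
from h import *
for k in "de":
    a,b=pickle.load(open(f'c{k}.pkl','rb'))
    h=cv2.cvtColor(b["color"],cv2.COLOR_BGR2HSV)
    m=((abs(h[...,0].astype(int)-27)<6)&(h[...,1]>150)&(h[...,2]>150)).astype(np.uint8)
    n,l,st,ce=cv2.connectedComponentsWithStats(m)
    st2=[ce[i] for i in range(1,n) if st[i,4]>50]
    for c in st2:
        if 300<c[0]<450:
            p=plane(b,*c,.126)[:2]-H;print(k,"sticker ang",np.degrees(np.arctan2(p[1],p[0])),np.linalg.norm(p))
    g=b["color"].astype(int);gray=g.mean(2)
    r=((gray>105)&(gray<185)&(np.ptp(g,axis=2)<25)).astype(np.uint8)
    r[:, :300]=0;r[:150]=0;r[245:]=0;r[:,375:]=0
    n,l,st,ce=cv2.connectedComponentsWithStats(r);i=1+st[1:,4].argmax()
    e=[]
    pts=[]
    for v in range(185,225):
        u=np.nonzero(l[v]==i)[0]
        if len(u):pts.append(plane(b,u[0]-.5,v,.126)[:2]);e.append(plane(b,u[-1]+.5,v,.126)[:2])
    for q in(pts,e):
        d=cv2.fitLine(np.array(q,np.float32),cv2.DIST_HUBER,0,.01,.01).ravel();print(" edge",np.degrees(np.arctan2(d[1],d[0])), d[2:])
T=pickle.load(open("top0.pkl","rb"));p=plane(T,421.4,195.9,.126)[:2]-H;print("start sticker",np.degrees(np.arctan2(p[1],p[0])),np.linalg.norm(p))
E
```

```text
d sticker ang 133.702399013966 0.11017283919451933
 edge -17.15473 [0.5448113  0.19007312]
 edge -16.160543 [0.539757   0.07560565]
e sticker ang 133.73078694538378 0.11059896032433772
 edge -17.08991 [0.54460883 0.1900851 ]
 edge -16.160543 [0.539757   0.07560565]
start sticker -114.74584705536252 0.10967546902243225
```

View pics/le.png

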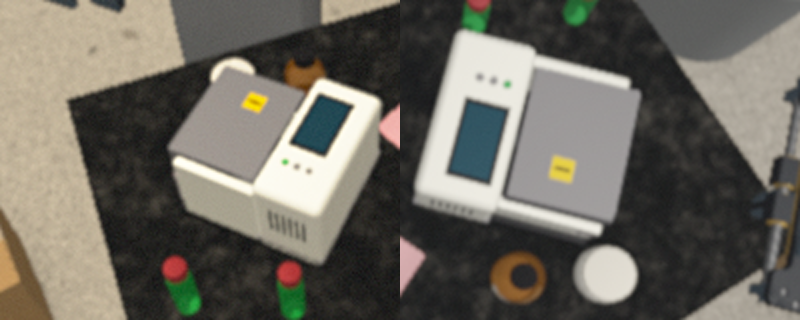

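The roof edges lie at −17°, the same angle as the housing, so the door is at about 0 rad. If the latch had missed, it would have sprung back to about 0.08 rad. The angle was unchanged 0.6 s later and the bystanders have not moved.

```bash
python3 -c "
from rig import close_job,read_state
print(read_state()['t'],read_state()['contact_force']);print(close_job())"
```

```text
11.9 [-0.4782835   0.29945638  0.13815238]
the job is handed in; nothing more can be done
None
```

The vial is seated and the door is latched shut. I handed the job in at about 12 s, with the robot clear of everything.

- **Vial:** I pressed it straight down by its cap with the closed fingers, without twisting, at about 12 N. It bottomed out with the cap top at 116.1 mm, where 116 mm was expected. The force then rose to 35 N with no further movement, and the cap's position in the camera image matched a seated vial.
- **Door:** I pushed it shut by its pad, slowing to about 10–25 mm/s at the end. The force peaked at about 18 N, then fell below 3 N as the latch snapped. I then pressed on to check the end stop, and that last press reached about 43 N on the wrist (the limit is 120 N).
- **Last checks:** After I backed off, the door's roof edges lay within about 1° of the housing, and the door angle did not change over 0.6 s. If the latch had missed, the door would have sprung back about 4.6°. I could not see the latch bolt itself.
- **Bystanders:** The bottle, jar and green vials look unmoved in the pictures. I measured only the jar, part-way through the push, and it had not shifted. I did not check the small beaker separately.

No check failed or disagreed.

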